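# Clear the sleeve feeder and return the strays to stock

### The job

A rubber pad has got in among the steel sleeves and is stuck in the feed chute: lift it out so that both sleeves roll down to the end stop, and put it in the stock tray that holds its kind. Return the other strays on the bench, a rubber pad, a long hexagon nut and a brass foot, to the trays with their own kind too: each down on the tray floor, not on top of another piece, the pads flat on their plates, the nut lying on its side and the foot standing on its flange.

Things in the scene. Friction and masses are not known exactly. Their poses are not given: they have to be found in the camera images.
- pad_jammed: Rubber pad stuck in the chute: black rubber block on a thin steel plate, 46 x 26 x 24 mm high, 60 g. It lies plate down on the sloping floor, 46 mm length across the chute, downhill side against the strap's lip. Its upper 16 mm stand above the rails, to grip it by its ends. Origin: centre of the underside; x along the 46 mm (across the chute), z out of its top, leaning 0.24 rad.
- pad_loose: The same kind of rubber pad (46 x 26 x 24 mm, 60 g), lying plate down on the bench. Origin at the centre of the underside, x along the 46 mm length, z up.
- nut: Long steel hexagon coupling nut lying on the bench, 24 mm across flats, 48 mm long, 110 g. Origin at its centre (12 mm above what it lies on), x along its length.
- foot: Turned brass foot standing on the bench on its flange: flange 30 mm diameter and 5 mm thick at the bottom, barrel 18 mm diameter from 10 mm up, 34 mm high in all, 70 g. Origin at the centre of the underside, z up.
- sleeve_front: Round bare steel sleeve, 18 mm diameter, 48 mm long, lying across the chute just uphill of the jammed pad; it rolls freely. Origin at its centre, y along its axis.
- sleeve_back: A second sleeve, the same, lying across the chute just uphill of the first. Origin at its centre, y along its axis.
- chute: Aluminium gravity chute, fixed, 216 mm long, 50 mm clear between rails 8 mm above its floor. Floor slopes down to -x at 0.24 rad: 50 mm over the bench at the origin, 25 mm at the end stop (x -102). A 16 mm wide strap, 20.5 mm above the floor, runs up from the stop to a lip at x -55; sleeves roll under it and rest at x -95, z 36 and x -78, z 40. Origin on the bench under the middle, x uphill.
- tray_pads: Shallow blue plastic tray, fixed, 130 x 130 mm, walls 14 mm high and 3 mm thick, floor 3 mm thick. The three trays are alike but for their stock: this one has two rubber pads fixed in a row along its +x edge (beyond tray x +31 mm, up to 27 mm above the bench); the rest of its floor is free. Origin: centre of the underside, z up.
- tray_nuts: Shallow blue plastic tray, fixed, 130 x 130 mm, walls 14 mm high and 3 mm thick, floor 3 mm thick. The three trays are alike but for their stock: this one has two long hexagon coupling nuts fixed in a row along its +x edge (beyond tray x +32 mm, up to 27 mm above the bench); the rest of its floor is free. Origin: centre of the underside, z up.
- tray_feet: Shallow blue plastic tray, fixed, 130 x 130 mm, walls 14 mm high and 3 mm thick, floor 3 mm thick. The three trays are alike but for their stock: this one has two brass feet fixed in a row along its +x edge (beyond tray x +27 mm, up to 37 mm above the bench); the rest of its floor is free. Origin: centre of the underside, z up.
Mind the look-alikes: they are no part of the job. What is shaped like the tray_feet but green is not meant. Leave any red look-alike of the nut alone.

How it is judged:
By the outcome, as a careful person would: the job done as asked, in the order asked, and still so for the second after the job is handed in, with the robot touching nothing.
It also fails if it takes over 112 s, if anything falls off the work surface, if the arm or the gripper's body presses on something with over 40 N, if the wrist force passes 120 N, or if a joint passes its speed limit or range.

### The arm

A 6-joint arm with a two-finger parallel gripper is mounted at the origin on the work surface. World frame = base frame: x ahead of the robot, y to its left, z up, the work surface at z = 0. Lengths are in m, angles in rad, forces in N, time in s.
With the tool pointing down it reaches from about 0.325 to 0.9 m from the base axis. Payload 6.1 kg.
Tool frame: the origin (TCP) lies midway between the tips of the shut fingers; the grasp point (between the pads) lies 19 mm behind it; x points along the fingers, y is the direction in which the jaws open and shut, and the axes are right-handed (so a half turn about x gives the same grasp; the last joint's range is limited). The gripper opens to 85 mm and grips with 20 to 120 N. Pads are 22 mm wide; open, the fingers measure 114 mm over their backs; the gripper's body (76 mm by 85 mm) begins 54 mm behind the grasp point. The pads swing forward as they close: fully open they stand 13 mm farther back than shut.
Start: joints at [0.992, 0.22, 1.526, -0, 1.395, -0.126], TCP at [0.273, 0.562, 0.231] pointing down, gripper open.
Joint ranges: [-2.98, 2.98], [-0.91, 2.08], [0.09, 2.57], [-1.24, 4.39], [0.2, 2.65], [-2.68, 2.68]. Speed limits (rad/s): [2.57, 2.57, 3.01, 3.14, 3.14, 3.14].

### API

Orientations are given as [roll, pitch, yaw] about the fixed x, y, z axes, in that order (R = Rz(yaw) Ry(pitch) Rx(roll)).
In Python, from plant import movep, move_l, set_joints, gripper_to, hold, inverse_kinematics, observe, get_image, get_calibration, Unreachable, job_done gives the robot as it stands. Calls block until the motion is done:
- movep(position, orientation): joint-space move of the TCP to a pose.
- move_l(position, feed=0.15, rotation=None, max_force=None): straight line of the TCP; rotation=None keeps the orientation; feed is the mean speed in m/s. With max_force (N) it stops when the force on the tool has changed by that much, and returns True; else False.
- set_joints(angles): joint-space move.
- gripper_to(opening, f_grip=None): finger opening in m; f_grip is the grip in N (None keeps the last); returns when the fingers have stopped.
- hold(seconds).
- inverse_kinematics(position, orientation): joint angles nearest the present ones, or None.
- observe(): the state.
- get_image(name): name is "scene" or "side" or "wrist"; returns (picture, depth): 420x560x3 uint8, red, green, blue; 420x560 float32, m along the optical axis (not along the pixel's ray), 0 where there is no reading.
- get_calibration(name): a dict with "intrinsics" (3x3 intrinsics, pixels), "dist_coeffs" ([k1, k2, p1, p2, k3] as OpenCV has them; the pictures are not rectified), "world_from_camera" (4x4, takes a point from camera to world coordinates). Camera axes: x right, y down, z forward; pixel columns grow to the right and rows downward; lengths in m; the calibration is good to about 2 mm. A picture is of the moment at which its call begins: read the wrist's pose just before it. get_calibration takes no time and is no camera call; for the wrist camera it gives the pose at the moment of the call.
A pose or a line that the arm cannot do raises Unreachable and nothing moves.
- job_done(): hands the job in, once; it reports no verdict.
The state is a dict: "time_s": time; "q": joint angles; "joint_velocities": joint speeds; "joint_torque": joint torques, N m; "eef_pos": TCP position; "tcp_rot": TCP orientation; "ft_force": force on the tool from outside, world axes, zero at the start; "torque": the same for the moment, N m; "opening": finger opening in m.
Only numpy, scipy, OpenCV 4.12 (cv2) and the standard library are available. Lean on these libraries where they do the work, as an engineer would, in place of code of your own. Each camera call takes 0.05 s, during which the arm holds its last target.

## Working session

There is one attempt and no reset: what is moved stays moved. The work goes in short steps, each a Python script; the robot and the scene stay as the last script left them, time stands still between calls to the robot, and variables do not carry over. Pictures are saved under pics/ and viewed, and the job is handed in when it is done.

```bash
ls; mkdir -p pics
cat > h.py <<'E'
import numpy as np, cv2, json
from plant import *
def snap(n,tag):
    c=get_calibration(n); im,d=get_image(n)
    cv2.imwrite(f'pics/{tag}.png',cv2.cvtColor(im,cv2.COLOR_RGB2BGR)); np.savez(f'pics/{tag}.npz',im=im,d=d,K=c['intrinsics'],D=c['dist_coeffs'],T=c['world_from_camera'])
def load(tag): return dict(np.load(f'pics/{tag}.npz'))
def cloud(s):
    h,w=s['d'].shape; u,v=np.meshgrid(np.arange(w),np.arange(h))
    p=cv2.undistortPoints(np.stack([u,v],-1).reshape(-1,1,2).astype(np.float64),s['K'].astype(float),s['D'].astype(float)).reshape(h,w,2)
    P=np.dstack([p*s['d'][...,None],s['d']]); 
    W=P@s['T'][:3,:3].T+s['T'][:3,3]; W[s['d']==0]=np.nan
    return W
def crop(tag,x0,y0,x1,y1,k,out):
    im=cv2.imread(f'pics/{tag}.png')[y0:y1,x0:x1]; cv2.imwrite(f'pics/{out}.png',cv2.resize(im,None,fx=k,fy=k,interpolation=cv2.INTER_CUBIC))
E
python3 - <<'E'
from h import *
for n in ['scene','side','wrist']: snap(n,n+'0')
print(observe()['time_s'])
for n in ['scene','side','wrist']: print(get_calibration(n)['world_from_camera'].round(3) if hasattr(get_calibration(n)['world_from_camera'],'round') else get_calibration(n))
E
```

```text
pics
0.15
[[-0.047  0.831 -0.554  0.927]
 [ 0.999  0.032 -0.036  0.005]
 [-0.012 -0.555 -0.831  0.738]
 [ 0.     0.     0.     1.   ]]
[[ 0.945 -0.18   0.274  0.22 ]
 [-0.327 -0.5    0.802 -0.715]
 [-0.007 -0.847 -0.531  0.56 ]
 [ 0.     0.     0.     1.   ]]
[[ 0.437  0.851  0.29   0.199]
 [ 0.9   -0.413 -0.142  0.598]
 [-0.001  0.323 -0.946  0.373]
 [ 0.     0.     0.     1.   ]]
```

View pics/scene0.png

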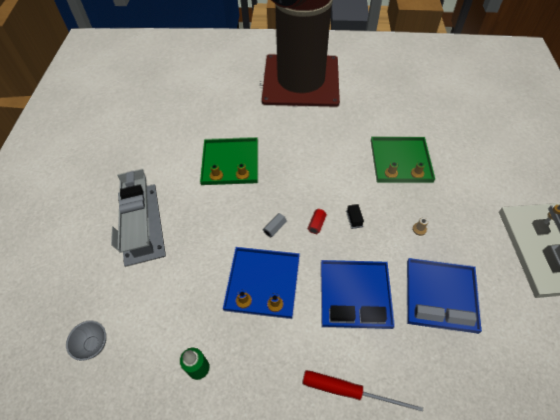

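View pics/side0.png

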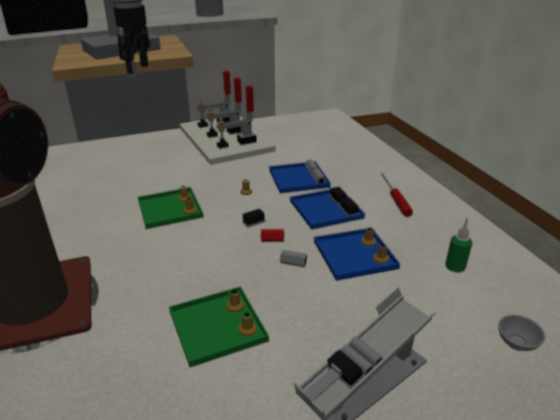

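View pics/wrist0.png

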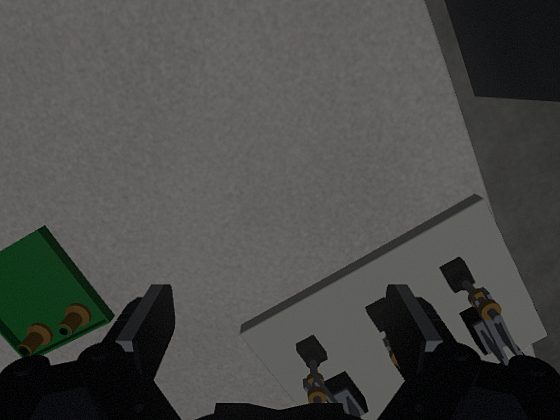

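Scene view: the loose pad is at (355,215) and the foot at (421,226). Two pieces are shaped like the nut: steel at (275,225) and red at (317,221). The steel one fits, so the red stays. Three trays hold feet: blue at (262,282) and green at (230,161) and (402,159). The blue one is meant. The pad tray is at (356,293), the nut tray at (443,293) and the chute at (140,215). I'll confirm these in crops.

Run:
```python
from h import *
crop('scene0',215,190,495,340,2.85,'c1'); crop('scene0',100,160,180,270,5,'c2')
W=cloud(load('scene0'))
for n,(u,v) in dict(nut=(275,225),red=(317,221),pad=(355,213),foot=(423,220),bench=(300,240),bench2=(380,240),fe1=(243,293),fe2=(275,297),pd1=(343,312),pd2=(373,313),nt1=(430,311),nt2=(461,315),tf=(262,272),tp=(356,283),tn=(443,283),ch=(137,225),jam=(131,192)).items(): print(n,W[v,u].round(4))
```

```text
nut [ 0.4877 -0.0405  0.025 ]
red [0.4721 0.0455 0.021 ]
pad [0.4525 0.1242 0.026 ]
foot [0.4713 0.2599 0.0366]
bench [5.069e-01 1.170e-02 5.000e-04]
bench2 [0.5007 0.1767 0.0009]
fe1 [ 0.6429 -0.0896  0.0374]
fe2 [ 0.6484 -0.0309  0.0385]
pd1 [0.6669 0.0922 0.0257]
pd2 [0.6676 0.1456 0.0279]
nt1 [0.6589 0.25   0.024 ]
nt2 [0.6657 0.3041 0.027 ]
tf [ 0.5836 -0.0612  0.0032]
tp [ 5.981e-01  1.225e-01 -2.000e-04]
tn [0.5934 0.2909 0.003 ]
ch [ 0.5205 -0.3095  0.0605]
jam [ 0.4448 -0.3395  0.0655]
```

View pics/c1.png

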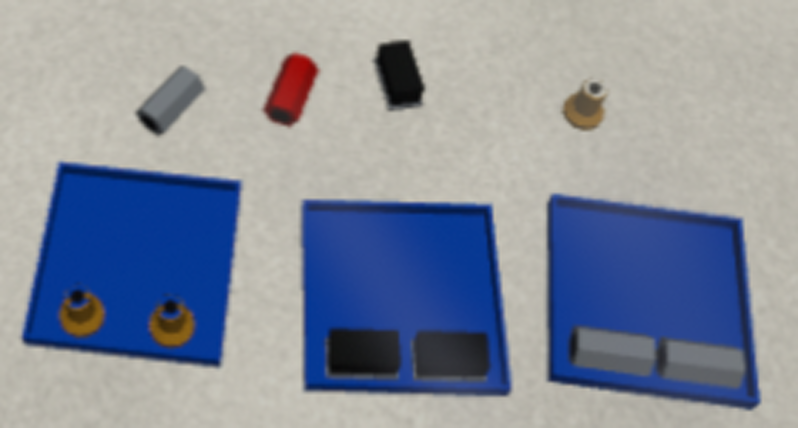

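View pics/c2.png

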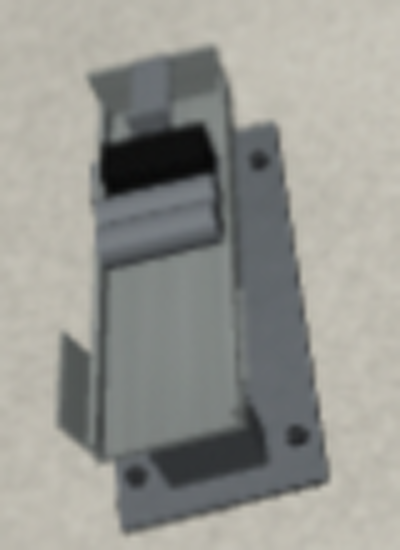

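Run:
```python
from h import *
print(get_calibration('wrist')['intrinsics'],get_calibration('scene')['intrinsics'])
print(observe()['tcp_rot'])
P=np.pi/2
for tag,p in [('w1',[0.46,0.19,0.36]),('w2',[0.46,0.02,0.36]),('w3',[0.45,-0.32,0.27])]:
    movep(p,[0,P,0]); hold(0.3); snap('wrist',tag)
    print(observe()['time_s'],observe()['q'])
```

```text
[[371.45719737   0.         278.73078318]
 [  0.         371.45719737 211.79066319]
 [  0.           0.           1.        ]] [[409.76033129   0.         282.96395752]
 [  0.         409.76033129 210.63349271]
 [  0.           0.           1.        ]]
[-1.72513887  1.56931013 -2.17799872]
2.1 [ 2.33938668e-01 -1.41479344e-01  1.66213106e+00  1.72738618e-05
  1.62130131e+00 -1.33760355e+00]
3.1667 [-1.26149688e-01 -2.35705467e-01  1.74286621e+00  8.10638556e-05
  1.63454680e+00 -1.69865448e+00]
4.8417 [-7.59794525e-01  2.20285484e-02  1.67020943e+00  6.94008151e-05
  1.44877542e+00 -2.33167875e+00]
```

View pics/w1.png

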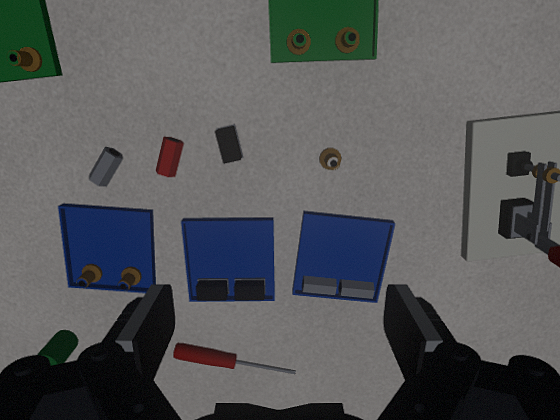

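View pics/w2.png

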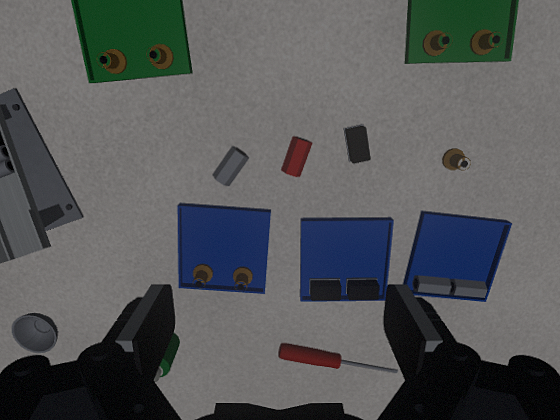

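View pics/w3.png

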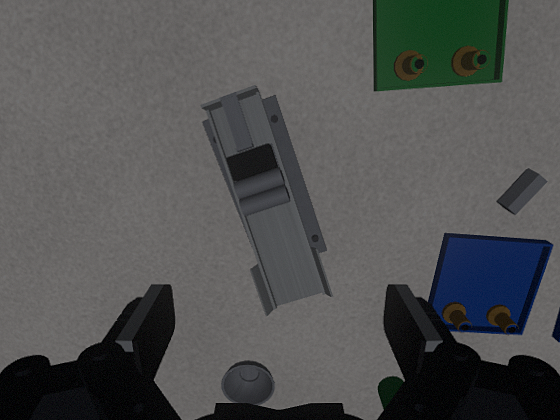

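All pieces show clearly in the wrist views. In w3 the jammed pad is at (253,160), with the two sleeves just uphill at (262,185) and (267,200). Next I'll measure.

Run:
```python
from h import *
crop('w3',190,80,340,320,3,'c3'); crop('w3',215,135,305,225,7,'c4')
crop('w2',160,110,500,310,2.3,'c5'); crop('w2',160,110,500,310,2.3,'c5')
W=cloud(load('w3'))
for u,v in [(252,155),(252,162),(240,163),(268,152),(262,183),(267,200),(285,240),(233,110),(240,130)]: print((u,v),W[v,u].round(4))
```

```text
(252, 155) [ 0.431  -0.3444  0.0613]
(252, 162) [ 0.437  -0.3443  0.0647]
(240, 163) [ 0.4383 -0.3559  0.063 ]
(268, 152) [ 0.428  -0.3292  0.0617]
(262, 183) [ 0.4582 -0.3352  0.0621]
(267, 200) [ 0.4742 -0.3304  0.0662]
(285, 240) [ 0.5186 -0.3124  0.0611]
(233, 110) [ 0.3902 -0.3625  0.049 ]
(240, 130) [ 0.4083 -0.3558  0.0545]
```

View pics/c3.png

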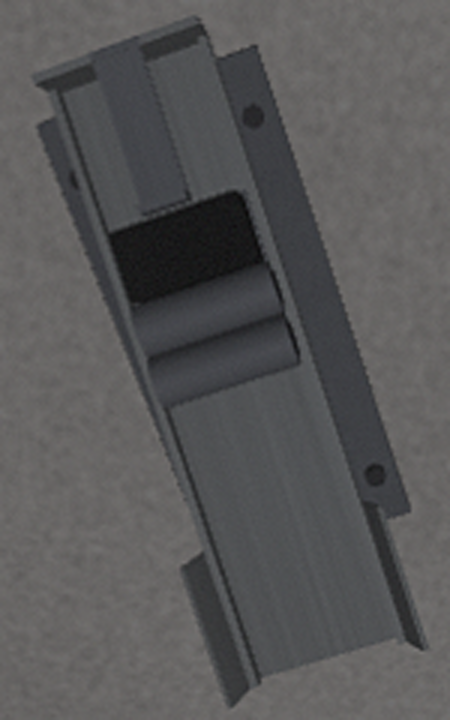

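View pics/c4.png

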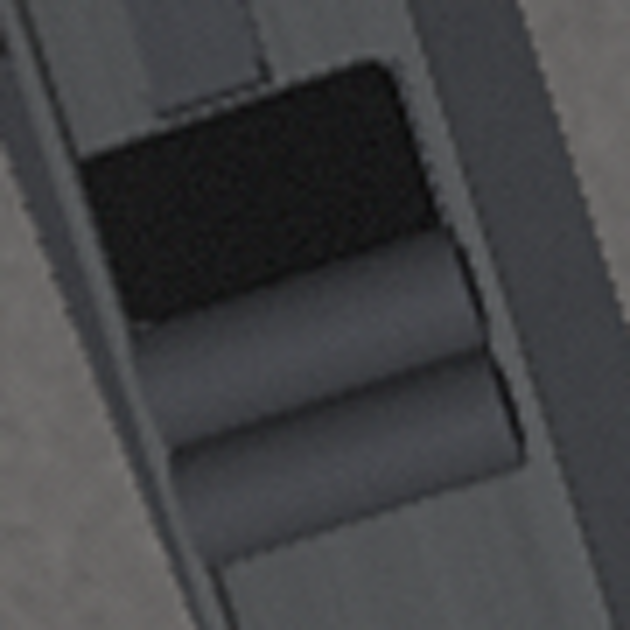

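View pics/c5.png

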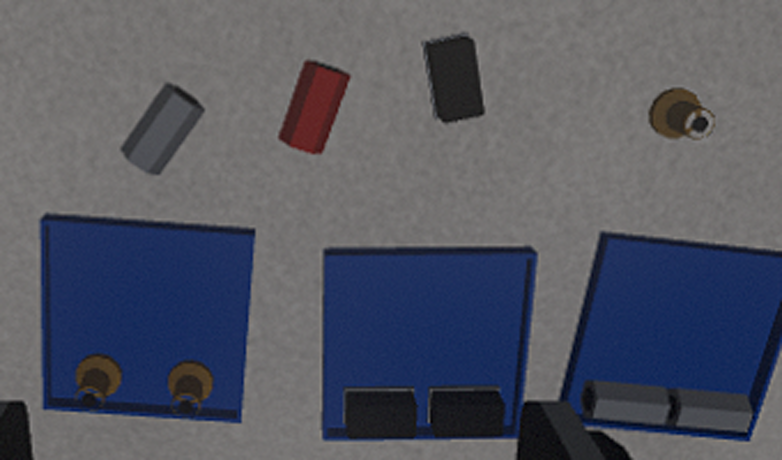

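```bash
cat >> h.py <<'E'
def ray(s,u,v):
    p=cv2.undistortPoints(np.array([[[u,v]]],float),s['K'].astype(float),s['D'].astype(float))[0,0]
    return s['T'][:3,3],s['T'][:3,:3]@np.array([p[0],p[1],1])
def onz(s,u,v,z):
    o,d=ray(s,u,v); return o+d*(z-o[2])/d[2]
def onplane(s,u,v,p,n):
    o,d=ray(s,u,v); return o+d*(np.dot(p-o,n)/np.dot(d,n))
E
python3 - <<'E'
from h import *
s=load('w3');W=cloud(s)
h=lambda a,b:(a/3+190-.33,b/3+80-.33)
# base plate right edge
A=h(262,50);B=h(408,510)
print('plate z',W[150,290],W[200,305])
a=onz(s,*A,.004);b=onz(s,*B,.004);print('plate edge yaw',np.arctan2(*(b-a)[[1,0]]),a,b)
# floor plane
m=np.zeros(W.shape[:2],np.uint8); poly=np.array([h(185,420),h(285,390),h(375,630),h(265,660)]).astype(int); cv2.fillPoly(m,[poly],1)
P=W[m>0];P=P[~np.isnan(P).any(1)];c=P.mean(0);n=np.linalg.svd(P-c,full_matrices=False)[2][2];n*=np.sign(n[2])
print('floor',c,'slope',np.arccos(n[2]),'yaw up',np.arctan2(-n[1],-n[0]),'res',((P-c)@n).std())
for nm,X,Y in [('Ledge',h(62,95),h(258,685)),('Redge',h(205,45),h(395,640)) ]:
    X3=onplane(s,*X,c,n);Y3=onplane(s,*Y,c,n);d=Y3-X3;print(nm,X3,Y3,np.arctan2(d[1],d[0]))
# strap plane offset 20.5 : lip corners
k=lambda a,b:(a/7+215-.43,b/7+135-.43)
for nm,q,off in [('lipL',k(150,112),.0205),('lipR',k(268,78),.0205),('TL',k(85,160),.024),('TR',k(388,62),.024),('BR',k(437,235),.024),('BL',k(140,325),.024)]:
    print(nm,onplane(s,*q,c+n*off,n))
E
```

```text
plate z [ 0.43534644 -0.30664893  0.00600422] [ 0.49286242 -0.28874924  0.00515234]
plate edge yaw 0.3209223791805282 [ 0.37895002 -0.32093004  0.004     ] [ 0.55578008 -0.26214936  0.004     ]
floor [ 0.53413693 -0.31547241  0.06328865] slope 0.24108376034685322 yaw up 0.33352542805100543 res 0.0007635045280086684
Ledge [ 0.39299549 -0.38844305  0.02462565] [ 0.59025834 -0.32191484  0.07580806] 0.3252773604372834
Redge [ 0.37679636 -0.33983213  0.02477503] [ 0.57227816 -0.27443525  0.07545261] 0.32283801670142365
lipL [ 0.42763322 -0.36010147  0.05606433]
lipR [ 0.42292393 -0.34377957  0.05628404]
TL [ 0.43348776 -0.36871773  0.06033515]
TR [ 0.42008543 -0.32726875  0.06055781]
BR [ 0.44255024 -0.32062828  0.06631126]
BL [ 0.45522696 -0.36133415  0.06597984]
```

Chute yaw is 0.323 and slope 0.241, which matches the given 0.24. The strap lip comes out 17 mm wide (16 expected), and the pad top centre is about (0.438, -0.345, 0.063). I'll approach along the pad normal.

Run:
```python
from h import *
yaw=.323;t=.24
n=np.array([-np.sin(t)*np.cos(yaw),-np.sin(t)*np.sin(yaw),np.cos(t)])
top=np.array([.4378,-.3453,.0633]); und=top-.024*n
rot=[0,np.pi/2-t,yaw]
gripper_to(.064,40)
movep(und+n*.08,rot); hold(.2); snap('wrist','w4')
hit=move_l(und+n*.0065,feed=.08,max_force=8); o=observe(); print('hit',hit,o['eef_pos'],und+n*.0065,o['ft_force'])
snap('wrist','w5');snap('side','s5'); print(o['time_s'])
im=np.hstack([cv2.imread('pics/w5.png')[150:420,100:460],cv2.resize(cv2.imread('pics/s5.png')[310:420,270:430],None,fx=2.45,fy=2.45)[:270]]);cv2.imwrite('pics/m5.png',im)
```

```text
Traceback (most recent call last):
plant.Unreachable: the arm cannot take that pose within its joint ranges
```

Run:
```python
from h import *
yaw=.323;t=.24
n=np.array([-np.sin(t)*np.cos(yaw),-np.sin(t)*np.sin(yaw),np.cos(t)])
top=np.array([.4378,-.3453,.0633]); und=top-.024*n
for tt in (.24,.12,0):
  for r in (0,np.pi):
    for h in (.0065,.08): print(tt,r,h,inverse_kinematics(und+n*h,[r,np.pi/2-tt,yaw]))
print(observe()['q'])
```

```text
0.24 0 0.0065 None
0.24 0 0.08 None
0.24 3.141592653589793 0.0065 [-0.94073781  0.20624858  1.94306261  0.28478991  0.93816983  0.14414406]
0.24 3.141592653589793 0.08 [-0.97353229  0.07937987  1.92863605  0.26216729  1.08194828  0.1565846 ]
0.12 0 0.0065 None
0.12 0 0.08 None
0.12 3.141592653589793 0.0065 [-0.86985372  0.23426311  1.89271078  0.13488807  0.97440078  0.30434691]
0.12 3.141592653589793 0.08 [-0.900752    0.11091569  1.87946457  0.1258063   1.11337548  0.29356159]
0 0 0.0065 None
0 0 0.08 None
0 3.141592653589793 0.0065 [-0.80246142  0.27521308  1.83665086  0.          1.02972871  0.44533491]
0 3.141592653589793 0.08 [-0.83134839  0.15428849  1.82617607  0.          1.16112809  0.41644794]
[-7.61047238e-01  2.26454867e-02  1.67024025e+00  1.17101045e-05
  1.44874142e+00 -2.33174521e+00]
```

Run:
```python
from h import *
yaw=.323;t=.24
n=np.array([-np.sin(t)*np.cos(yaw),-np.sin(t)*np.sin(yaw),np.cos(t)])
top=np.array([.4378,-.3453,.0633]); und=top-.024*n
rot=[np.pi,np.pi/2-t,yaw]
movep(und+n*.08,rot); hold(.2); snap('wrist','w4')
hit=move_l(und+n*.0065,feed=.08,max_force=8); o=observe(); print('hit',hit,o['eef_pos'],und+n*.0065,o['ft_force'])
snap('wrist','w5');snap('side','s5'); print(o['time_s'])
im=np.hstack([cv2.imread('pics/w5.png')[150:420,100:460],cv2.resize(cv2.imread('pics/s5.png')[310:420,270:430],None,fx=2.46,fy=2.46)[:270]]);cv2.imwrite('pics/m5.png',im)
```

```text
hit False [ 0.44203212 -0.34441571  0.04685055] [ 0.44174468 -0.34397963  0.04630159] [ 0.47015905 -0.13454866  0.36256111]
8.6417
```

View pics/m5.png

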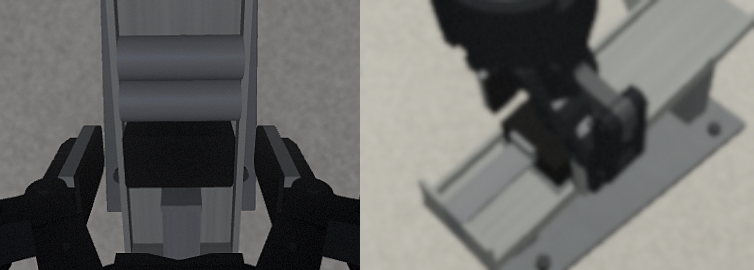

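View pics/w4.png

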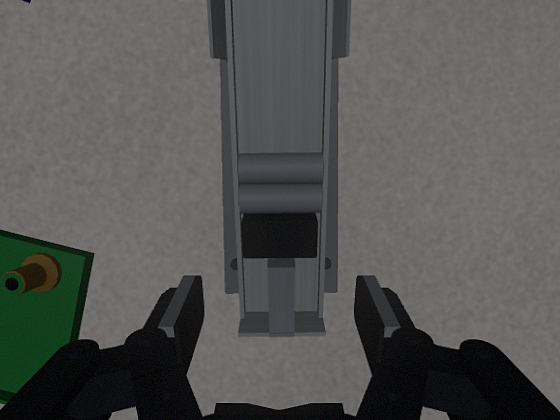

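The fingers straddle the jammed pad, centred: in the crop the pad spans columns 122–236 and the finger faces stand at 103 and 255. Closing, then lifting along the normal.

Run:
```python
from h import *
yaw=.323;t=.24
n=np.array([-np.sin(t)*np.cos(yaw),-np.sin(t)*np.sin(yaw),np.cos(t)])
gripper_to(.03,45); o=observe(); print(o['opening'],o['ft_force'],o['eef_pos'])
p=np.array(o['eef_pos'])
move_l(p+n*.03,feed=.06); o=observe(); print(o['opening'],o['ft_force'])
move_l(p+n*.10,feed=.15); hold(.6); o=observe(); print(o['opening'],o['ft_force'],o['time_s'])
snap('wrist','w6');snap('side','s6')
im=np.hstack([cv2.imread('pics/w6.png')[150:420,100:460],cv2.resize(cv2.imread('pics/s6.png')[310:420,270:430],None,fx=2.46,fy=2.46)[:270]]);cv2.imwrite('pics/m6.png',im)
```

```text
0.04291398647034023 [-2.44664637  0.18737443  3.875673  ] [ 0.44200932 -0.34459992  0.04712293]
0.04261823982688383 [-0.56861231  0.96627453 -1.29486703]
0.042489683089862736 [-1.38155019  0.04084625 -1.1028309 ] 10.9417
```

View pics/m6.png

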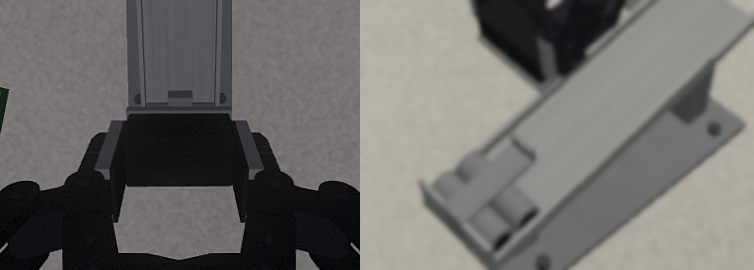

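The chute is clear: both sleeves rolled under the strap to the stop (side crop), and the pad hangs level in the jaws. Now I'll measure the trays and strays.

Run:
```python
from h import *
s1=load('w1');s2=load('w2')
k=lambda a,b:(a/2.3+160-.28,b/2.3+110-.28)
T={'pads':(s2,[k(324,249),k(536,248),k(518,439),k(323,439)]),'feet':(s2,[k(41,215),k(255,230),k(240,422),k(43,409)]),'nuts':(s1,[(303,211.5),(394,221.5),(377.5,301.5),(293,295)])}
for nm,(s,c) in T.items():
    Q=np.array([onz(s,*q,.014)[:2] for q in c]); e=[np.linalg.norm(Q[i]-Q[i-1])*1e3 for i in (1,2,3,0)]
    dy=Q[1]-Q[0]+Q[2]-Q[3]; dx=Q[3]-Q[0]+Q[2]-Q[1]
    print(nm,Q.mean(0).round(4),np.round(e,1),'yaw from dx',np.arctan2(dx[1],dx[0]).round(3),'dy',np.arctan2(-dy[0],dy[1]).round(3))
for tag,s in (('w1',s1),('w2',s2),('sc',load('scene0'))):
    W=cloud(s)
    for nm,(x,y),zlo in [('pad',(.4525,.1242),.019),('nut',(.4877,-.0405),.018),('foot',(.471,.26),.029),('footfl',(.471,.26),.003),('red',(.472,.0455),.018)]:
        m=(np.hypot(W[...,0]-x,W[...,1]-y)<.04)&(W[...,2]>zlo)&(W[...,2]<.06)
        if m.sum()<4: continue
        P=W[m]; r=cv2.minAreaRect(P[:,:2].astype(np.float32)*1000)
        print(tag,nm,m.sum(),P.mean(0).round(4),'z95',np.percentile(P[:,2],95).round(4),np.round(r[0],1),np.round(r[1],1),round(r[2],1))
```

```text
pads [0.6196 0.1182] [129.3 134.3 129.2 133.2] yaw from dx 0.017 dy 0.003
feet [ 0.6029 -0.0588] [128.9 132.9 128.7 133.1] yaw from dx -0.078 dy -0.071
nuts [0.6163 0.2831] [129.3 130.4 129.3 133.4] yaw from dx -0.09 dy -0.102
w1 pad 635 [0.4495 0.1248 0.0232] z95 0.0248 [450.1 124.5] [42.8 24.6] 12.8
w1 nut 572 [ 0.4802 -0.0416  0.0226] z95 0.0246 [480.7 -43.2] [22.  50.2] 55.1
w1 foot 76 [0.4702 0.2594 0.0332] z95 0.0349 [470.8 259.7] [17.4 16.7] 3.6
w1 footfl 335 [0.4682 0.2587 0.0143] z95 0.0341 [470.1 260.3] [29.9 27.4] 87.6
w1 red 557 [0.4661 0.0465 0.0227] z95 0.0249 [466.7  46. ] [22.1 47.7] 72.2
w2 pad 634 [0.4494 0.1243 0.0233] z95 0.0249 [450.  124.7] [43.2 24.3] 13.4
w2 nut 555 [ 0.4791 -0.0434  0.0225] z95 0.0246 [479.6 -43.4] [20.9 48.8] 54.3
w2 foot 96 [0.4704 0.2581 0.0331] z95 0.0349 [470.9 259.5] [17.1 18. ] 50.9
w2 footfl 389 [0.4693 0.2562 0.0163] z95 0.0342 [470.6 259.5] [27.5 28.7] 57.8
w2 red 572 [0.4656 0.0442 0.0226] z95 0.0247 [466.   44.1] [21.  48.7] 71.9
sc pad 221 [0.452  0.1244 0.0239] z95 0.0263 [451.1 124.5] [44.5 24.1] 12.0
sc nut 212 [ 0.482  -0.0429  0.0229] z95 0.0258 [480.5 -42.7] [20.5 50.5] 52.1
sc foot 34 [0.4744 0.2604 0.0329] z95 0.0361 [473.9 260.7] [12.8 15.4] 14.2
sc footfl 185 [0.4751 0.2594 0.0147] z95 0.0344 [466.6 266.3] [56.4 66. ] 70.2
sc red 206 [0.4685 0.0446 0.0231] z95 0.0257 [467.   44.3] [22.4 50.7] 73.2
```

Sizes check out: trays about 130 mm, pad top 43x24 at z 0.024, foot 0.034 high, nut 49x21. Placing the jammed pad at tray x -40.

Run:
```python
from h import *
rot=[np.pi,np.pi/2,.005]
o=observe();p=np.array(o['eef_pos']); move_l([p[0],p[1],.2],feed=.25)
tgt=np.array([.6185-.040,.118,0])
movep(tgt+[0,0,.08],rot); o=observe(); print(o['eef_pos'],o['opening'],o['time_s'])
move_l(tgt+[0,0,.022],feed=.12)
hit=move_l(tgt+[0,0,.007],feed=.03,max_force=5); o=observe(); print(hit,o['eef_pos'],o['ft_force'])
gripper_to(.060); move_l(tgt+[0,0,.12],feed=.2); hold(.1); snap('wrist','w7'); print(observe()['time_s'])
```

```text
[0.57866665 0.11711689 0.07999404] 0.04270417281651162 13.275
True [0.57915256 0.11807986 0.00993227] [-0.91370954 -0.5754336   6.19567706]
15.5333
```

View pics/w7.png

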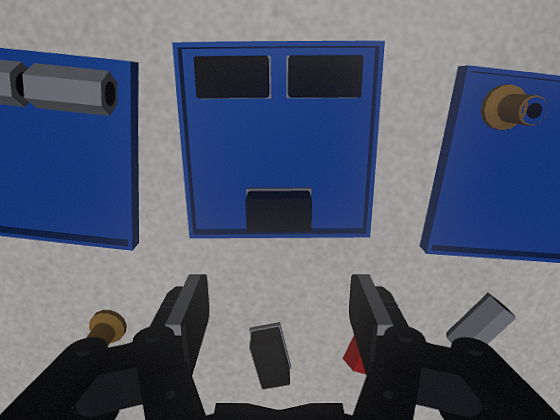

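The pad lies flat in the pad tray at (279,212), and contact came at the expected height. Next is the loose pad.

```bash
cat >> h.py <<'E'
def rots(p,yaw,z2=.005,lim=None):
    "tool-down orientation (either half turn) reachable at p, nearest present joints"
    q0=np.array(observe()['q']);best=None
    for r in (0,np.pi):
        rot=[r,np.pi/2,yaw]; a=inverse_kinematics([p[0],p[1],.12],rot); b=inverse_kinematics([p[0],p[1],z2],rot)
        if a is None or b is None: continue
        c=np.abs(np.array(a)-q0).max()
        if best is None or c<best[0]: best=(c,rot,np.round(a,2))
    print(best); return best[1]
def pick(xy,yaw,z,op,close,tag,f=45):
    rot=rots(xy,yaw); gripper_to(op,f); movep([*xy,.10],rot); hold(.15); snap('wrist',tag)
    return rot
def place(xy,yaw,z,op,tag):
    rot=rots(xy,yaw); movep([*xy,.10],rot); o=observe(); print('carry',o['opening'])
    move_l([*xy,z+.012],feed=.12); hit=move_l([*xy,z-.004],feed=.03,max_force=5); o=observe(); print(hit,o['eef_pos'],o['ft_force'])
    gripper_to(op); move_l([*xy,.13],feed=.2); hold(.1); snap('wrist',tag); print(observe()['time_s'])
E
python3 - <<'E'
from h import *
pick([.4503,.1245],np.deg2rad(13)-np.pi/2,.007,.064,.03,'w8'); print(observe()['time_s'])
E
```

```text
(np.float64(1.7596896832970994), [0, 1.5707963267948966, np.float64(-1.3439035240356336)], array([ 0.1 , -0.05,  2.03, -0.  ,  1.16, -0.13]))
17.5
```

View pics/w8.png

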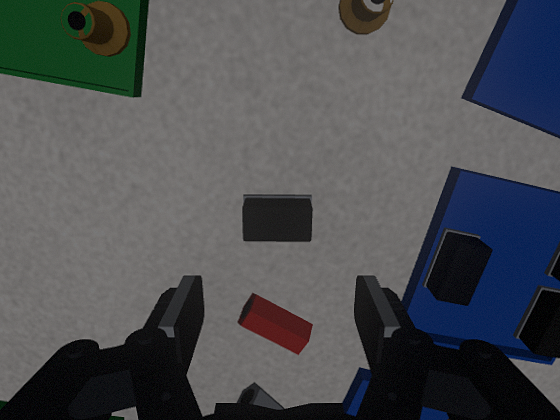

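The pad at (278,218) is square to the jaws and centred. Grasping it and placing it.

Run:
```python
from h import *
xy=[.4503,.1245]
print(move_l([*xy,.008],feed=.1,max_force=8)); gripper_to(.03,45); o=observe(); print(o['opening'],o['eef_pos'],o['ft_force'])
move_l([*xy,.10],feed=.15)
place([.6185,.118],.005,.0113,.062,'w9')
```

```text
False
0.042760417156124525 [0.45134641 0.12460274 0.00902649] [-0.70535635 -0.10470051  6.63542529]
(np.float64(1.3862365404412034), [0, 1.5707963267948966, 0.005], array([ 0.06,  0.33,  1.61, -0.  ,  1.2 , -1.51]))
carry 0.04252622666496156
True [0.6191538  0.11789087 0.0119653 ] [-2.28831512 -0.76547214  6.08221435]
23.35
```

View pics/w9.png

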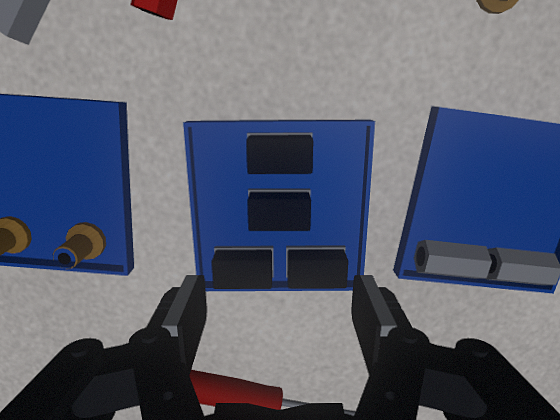

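Both pads lie flat and separate in the tray, at (280,152) and (279,210). The steel nut is next, gripped by its ends.

Run:
```python
from h import *
pick([.480,-.0430],np.deg2rad(54.5),.005,.064,.03,'w10'); print(observe()['time_s'])
s=load('w10');W=cloud(s)
m=(np.hypot(W[...,0]-.48,W[...,1]+.043)<.035)&(W[...,2]>.017)&(W[...,2]<.04)
P=W[m]; r=cv2.minAreaRect(P[:,:2].astype(np.float32)*1000);print(m.sum(),P.mean(0),r)
```

```text
(np.float64(1.8788402060350486), [3.141592653589793, 1.5707963267948966, np.float64(0.9512044423369096)], array([-0.25, -0.01,  2.  ,  0.  ,  1.16,  0.37]))
25.4083
2327 [ 0.48126376 -0.04154195  0.02230447] ((480.10943603515625, -42.67750549316406), (22.170053482055664, 48.629398345947266), 54.36736297607422)
```

View pics/w10.png

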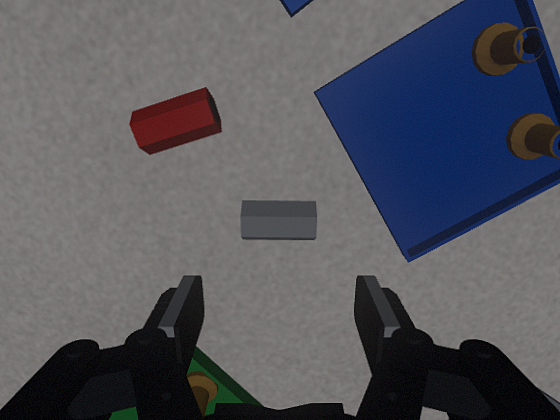

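The grey nut at (279,220) is square to the jaws, and the red one at (176,121) stays clear of the fingers.

Run:
```python
from h import *
xy=[.480,-.043]
print(move_l([*xy,.003],feed=.1,max_force=8)); gripper_to(.03,60); o=observe(); print(o['opening'],o['eef_pos'],o['ft_force'])
z=o['eef_pos'][2]
move_l([*xy,.12],feed=.15)
y=-.096; xy=np.array([.6158,.2831])+np.array([np.cos(y),np.sin(y)])*-.016
place(xy,y,z+.003,.064,'w11')
```

```text
False
0.04652932829214325 [ 0.48114073 -0.0432756   0.00411334] [ 0.23181894 -0.13077921  5.25638086]
(np.float64(1.5168490560495624), [0, 1.5707963267948966, -0.096], array([ 0.32,  0.4 ,  1.51, -0.  ,  1.22, -1.15]))
carry 0.04633751350867212
True [0.60037658 0.28483233 0.00716507] [-0.22634954 -0.80580461  4.12476111]
31.6167
```

View pics/w11.png

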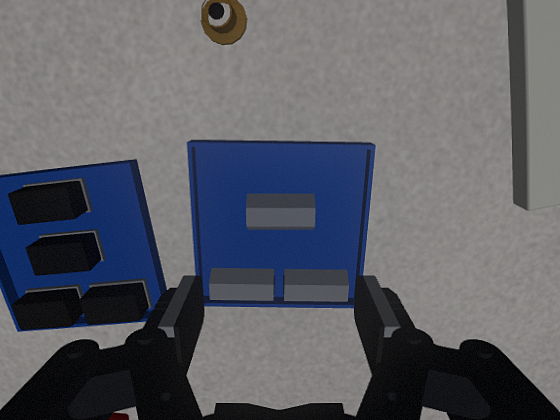

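The nut lies on its side in the nut tray at (280,211). The foot is next.

Run:
```python
from h import *
pick([.4705,.2596],0.,.014,.05,.03,'w12'); print(observe()['time_s'])
s=load('w12');W=cloud(s)
for lo,hi in((.029,.04),(.0035,.007)):
    m=(np.hypot(W[...,0]-.4705,W[...,1]-.2596)<.025)&(W[...,2]>lo)&(W[...,2]<hi)
    P=W[m]; print(m.sum(),P.mean(0),cv2.minEnclosingCircle(P[:,:2].astype(np.float32)*1000))
```

```text
(np.float64(0.3502217301395474), [0, 1.5707963267948966, 0.0], array([ 0.36,  0.12,  1.86, -0.  ,  1.16, -1.21]))
32.7083
338 [0.46890441 0.26002831 0.03303814] ((470.56298828125, 260.08984375), 9.081403732299805)
450 [0.4664687  0.26003899 0.00554318] ((470.4266357421875, 260.2048034667969), 14.785900115966797)
```

View pics/w12.png

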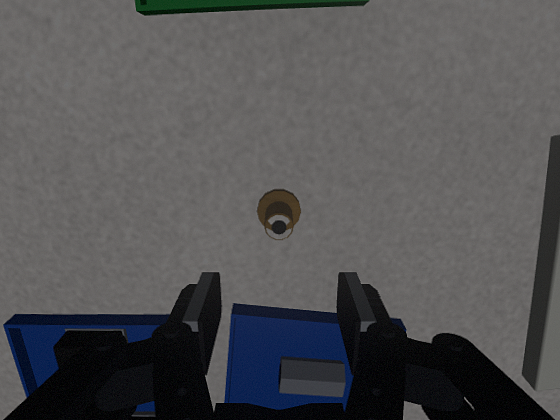

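Run:
```python
from h import *
xy=[.4705,.2601]
print(move_l([*xy,.013],feed=.1,max_force=8)); gripper_to(.008,50); o=observe(); print(o['opening'],o['eef_pos'],o['ft_force'])
z=o['eef_pos'][2]
move_l([*xy,.12],feed=.15)
y=-.075; xy=np.array([.602,-.0588])+np.array([np.cos(y),np.sin(y)])*-.018
place(xy,y,z+.003,.05,'w13')
p=observe()['eef_pos']; move_l([p[0]-.05,p[1]+.05,.3],feed=.3)
movep([.40,0.05,.36],[0,np.pi/2,0]);hold(.4)
for n in('scene','side','wrist'): snap(n,n+'F')
print(observe()['time_s'])
crop('sceneF',100,160,490,340,2,'cF'); crop('sideF',280,280,440,420,4,'cS')
```

```text
False
0.015357989266208016 [0.47115871 0.26038166 0.01387489] [-0.34829132 -0.47965444  5.34229521]
(np.float64(0.5906342206496019), [0, 1.5707963267948966, -0.075], array([-0.23,  0.23,  1.73,  0.  ,  1.18, -1.73]))
carry 0.015517114823465813
True [ 0.58453417 -0.05761555  0.01689427] [-0.54265536 -1.44523042  5.3671174 ]
38.7583
40.75
```

View pics/w13.png

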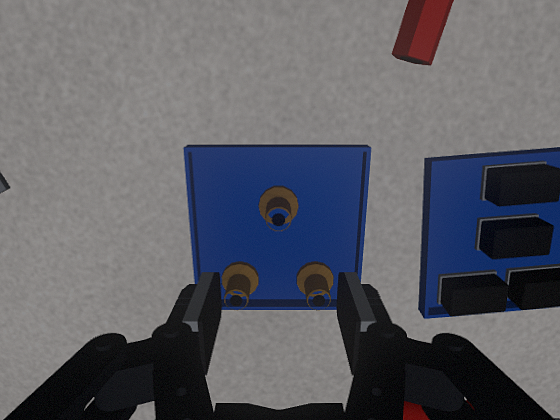

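View pics/cF.png

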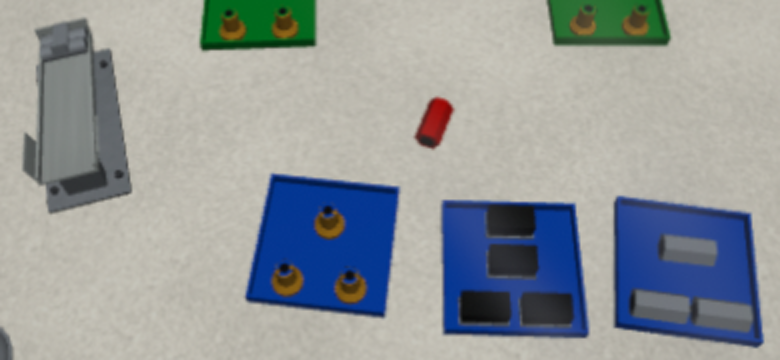

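View pics/cS.png

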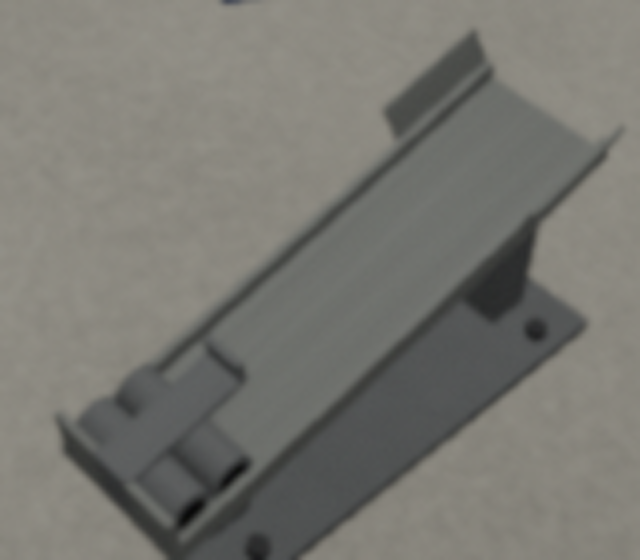

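Final views: all pieces are in their trays and both sleeves are under the strap at the stop. One height check before handing in.

Run:
```python
from h import *
for t in('sceneF','wristF'):
  W=cloud(load(t))
  for nm,x,y,e in[('padA',.5785,.118,.027),('padB',.6185,.118,.027),('nut',.600,.2846,.027),('foot',.5845,-.0577,.037)]:
    m=(np.hypot(W[...,0]-x,W[...,1]-y)<.03)&(W[...,2]>e-.006)&(W[...,2]<.06)
    if m.sum()<5: print(t,nm,'not seen');continue
    P=W[m];A=np.c_[P[:,:2]-P[:,:2].mean(0),np.ones(len(P))];c=np.linalg.lstsq(A,P[:,2],rcond=None)[0]
    print(t,nm,m.sum(),P.mean(0).round(4),'expect z',e,'tilt',c[:2].round(2),cv2.minAreaRect(P[:,:2].astype(np.float32)*1000)[1])
job_done()
print(observe()['time_s'])
```

```text
sceneF padA 293 [0.5802 0.1181 0.0264] expect z 0.027 tilt [-0.05  0.01] (44.231544494628906, 41.91897201538086)
sceneF padB 330 [0.6191 0.1182 0.0263] expect z 0.027 tilt [ 0.01 -0.  ] (42.898738861083984, 43.81414031982422)
sceneF nut 257 [0.6042 0.2851 0.0263] expect z 0.027 tilt [-0.14  0.01] (48.105194091796875, 23.43510627746582)
sceneF foot 39 [ 0.5867 -0.0571  0.0359] expect z 0.037 tilt [-0.12 -0.03] (17.718149185180664, 15.202615737915039)
wristF padA 491 [0.5779 0.1166 0.0261] expect z 0.027 tilt [-0.  0.] (43.03342819213867, 43.21294403076172)
wristF padB 424 [0.6168 0.1161 0.0262] expect z 0.027 tilt [0.05 0.01] (41.58275604248047, 38.9039192199707)
wristF nut 397 [0.5996 0.2835 0.0258] expect z 0.027 tilt [ 0.16 -0.  ] (49.48223876953125, 20.68220329284668)
wristF foot not seen
the job is handed in; nothing more can be done
the job is handed in; nothing more can be done
```

The job is handed in, with the clock at about 41 s of the 112 s allowed. I freed the jammed pad first, lifting it out by its ends, and both sleeves rolled under the strap to the end stop. That pad and the loose one lie flat in the pad tray. The nut lies on its side in the nut tray, and the foot stands in the blue feet tray. I did not touch the red nut or the green trays.

**Last checks:**
- **Heights:** the tops of both pads, the nut and the foot came within about 1 mm of the expected 27 mm (37 mm for the foot). Fitted tilts were at most 0.05 for the pads. The 0.14–0.16 for the nut reversed sign between the two cameras, so I read it as a view effect on its sloping flats.
- **Pictures:** they show every piece separate on its tray floor and both sleeves side by side at the stop.
- **Not confirmed:** the wrist camera could not see the foot in the last check, so its height rests on the scene camera alone, though the wrist picture taken just after placing it shows it standing. I judged the sleeves' rest positions by eye, not by measurement.

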